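# Tap the vial carriage along its rail to the pointer

### The job

The carriage with the sample vial slides stiffly on the rail. Tap it along in small pushes until its tooth stands opposite the tip of the pointed bar beside the rail, to within a centimetre, and never let it run more than a centimetre past the tip. Push on the block and keep off the vial; the foot with the round thumb nut is not the mark.

Things in the scene. Friction and masses are not known exactly. Their poses are not given: they have to be found in the camera images.
- carriage_tooth (a point): Tip of the steel tooth amid the front (robot-side) face of the carriage: a black block 80 mm across the rail (x), 90 along it (y), from 30 to 64 mm above the table. It slides along y, resists with about 6 N and stays where left. The tip is 59 mm above the table, 52.5 mm in front (-x) of the block's centre. Axes: y along the rail, x across it, away from the robot, z up.
- pointer_tip (a point): Tip of the fixed pointer, the mark: a flat steel bar 48 x 14 mm with a pointed end, on a 24 x 26 mm foot on the front of the rail's base plate, pointing at the carriage's path, left or right of its start. Tip 45 mm above the table, the pointer's top 48. The tooth passes 2.5 mm from it, 14 mm higher; they are opposite when they agree along y. Axes as the rail's.
- clamp_nut (a point): Top centre of the round steel thumb nut, 26 mm wide, 51 mm above the table, on a like foot without pointed bar at the other side of the carriage's start; not the mark. Axes as the rail's. Rail: dark base plate 400 x 120 x 12 mm, steel guide 44 mm wide under the block's centre with its top 28 mm above the table, end plates 36 mm high; the block travels 145 mm either way from the middle.
- sample_vial: White-capped vial, 25 mm wide, fixed upright in the middle of the carriage block, standing out 25 mm above it to 89 mm above the table. Origin at the centre of its underside, inside the block, 42 mm above the table, 52.5 mm behind (+x) the tooth's tip. Not to be touched.

How it is judged:
By the outcome, as a careful person would: the job done as asked, in the order asked, and still so for the second after the job is handed in, with the robot touching nothing.
It also fails if it takes over 38 s, if anything falls off the work surface, if the arm or the gripper's body presses on something with over 40 N, if the wrist force passes 120 N, or if a joint passes its speed limit or range.

### The arm

A 6-joint arm with a two-finger parallel gripper is mounted at the origin on a cart in front of the work surface, level with it; the furniture and walls round the work are solid. World frame = base frame: x ahead of the robot, y to its left, z up, the work surface at z = 0. Lengths are in m, angles in rad, forces in N, time in s.
With the tool pointing down it reaches from about 0.35 to 0.85 m from the base axis. Payload 8.1 kg.
Tool frame: the origin (TCP) lies midway between the tips of the shut fingers; the grasp point (between the pads) lies 19 mm behind it (robot.grip_point_offset is the distance from the TCP to the grasp point, in m); z points along the fingers, y is the line along which they close (so a half turn about z gives the same grasp; the last joint's range is limited). The gripper opens to 93 mm and grips with 3 to 60 N. Pads are 15 mm wide; open, the fingers measure 128 mm over their backs; the gripper's body (75 mm by 188 mm) begins 65 mm behind the grasp point.
Start: joints at [1.163, 0.13, 1.488, -0, 1.523, -0.085], TCP at [0.19, 0.569, 0.219] pointing down, gripper open.
Joint ranges: [-2.96, 2.96], [-0.89, 2.26], [0.02, 2.5], [-1.34, 4.48], [0, 2.73], [-2.66, 2.66]. Speed limits (rad/s): [2.39, 2.39, 2.79, 3.14, 3.14, 3.14].

### API

Orientations are given as a rotation vector (axis times angle).
In Python, from plant import robot, read_camera, job gives the robot as it stands.
- The arm moves only by the shell command python3 -m inch 'ROWS' [FORCE]. ROWS is JSON, one flat list of numbers, 5 for each row, row after row: the shift along the world's x, y, z in mm, then the turn about the world's z in degrees, then the opening in per cent of the stroke, from 0 (shut) to 100 (fully open). In form: [dx, dy, dz, yaw, hand, dx, dy, dz, yaw, hand, ...]. A call has 1 to 10 rows; each row is the pose to reach, as a shift and turn from the pose commanded when the call began; what a row does not reach only later rows make up. A row lasts 1/12 s, in which the tool goes at most 41.7 mm and 7.16 degrees, less where a joint would pass 70% of its speed; a pose out of reach is approached as far as the arm can. A call with a gripper value outside its range is refused whole. The fingers move at their own pace and stop on an object; FORCE is the grip in N (left out, the last holds). Time passes only in rows, so rows that repeat a pose let the fingers close. It gives the time, the measured TCP pose, the force, the opening and the grip force at its end, in the units of the state.
- robot.read_state(): the state, without advancing time (a new reading comes with each control period).
- read_camera(name): name is "scene" or "top" or "wrist"; returns a dict with "image" (400x640x3 uint8, blue, green, red), "K" (3x3 intrinsics, pixels), "extrinsics" (4x4, takes a point from world to camera coordinates); the wrist camera has in their place "mount" (4x4, takes a point from camera to tool coordinates, whose origin is the TCP and whose axes are the flange's). Camera axes: x right, y down, z forward; pixel columns grow to the right and rows downward; lengths in m; the calibration is good to about 2 mm. The wrist camera is an equidistant fisheye: a pixel r from the principal point sees the ray r / f radians off the axis. A picture is of the moment at which its call begins: read the wrist's pose just before it. There is no depth.
- job.close_job(): hands the job in; it is judged then, once.
The state is a dict: "t": time; "q": joint angles; "dq": joint speeds; "joint_torque": joint torques, N m; "tool_pos": TCP position; "orientation": TCP orientation; "force": force on the tool from outside, world axes, zero at the start; "wrist_torque": the same for the moment, N m; "opening": finger opening in m; "gripper_force": force on a finger pad.
Only numpy, scipy, OpenCV 4.12 (cv2) and the standard library are available. Lean on these libraries where they do the work, as an engineer would, in place of code of your own. Each camera call takes 0.05 s, during which the arm holds its last target. There are 200 camera calls.

## Working session

There is one attempt and no reset: what is moved stays moved. The work goes in short steps, Python scripts to look and compute and a shell command to move; the robot and the scene stay as the last step left them, time stands still between calls to the robot, and variables do not carry over. Pictures are saved under pics/ and viewed, at most 10 in all, crops included, and the job is handed in when it is done.

```bash
mkdir -p pics; python3 - <<'E'
from plant import robot, read_camera
import cv2,numpy as np
for n in("top","scene"):
    c=read_camera(n);cv2.imwrite(f"pics/{n}0.png",c["image"]);np.savez(f"{n}.npz",K=c["K"],E=c["extrinsics"]);print(c["K"],c["extrinsics"])
s=robot.read_state();print(s["t"],s["tool_pos"],s["orientation"])
E
```

```text
[[362.88908321   0.         320.14830358]
 [  0.         362.88908321 196.80100446]
 [  0.           0.           1.        ]] [[ 0.09599363 -0.99536946  0.00498568 -0.02231433]
 [-0.97383553 -0.09495106 -0.20646711  0.49854482]
 [ 0.20598445  0.0149643  -0.97844084  0.82274541]
 [ 0.          0.          0.          1.        ]]
[[518.98747567   0.         329.29892929]
 [  0.         518.98747567 190.40404626]
 [  0.           0.           1.        ]] [[ 0.72065666 -0.69323182 -0.00914427 -0.32498734]
 [-0.36782707 -0.37113187 -0.85262206  0.26073148]
 [ 0.58767101  0.61781128 -0.52244808  0.58715232]
 [ 0.          0.          0.          1.        ]]
0.1 [0.19010864 0.5685471  0.21771354] [-5.04731534e-01 -3.10037598e+00  2.50495250e-03]
```

View pics/top0.png

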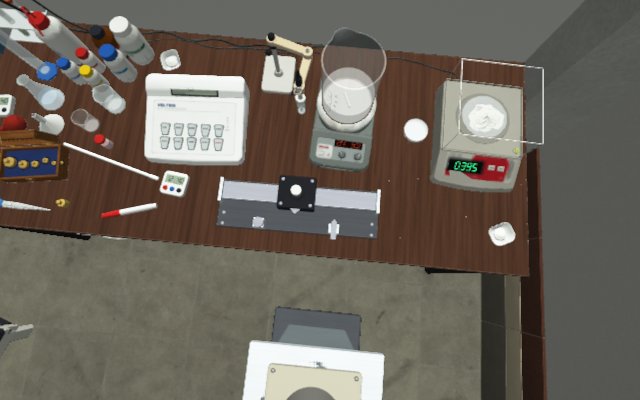

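View pics/scene0.png

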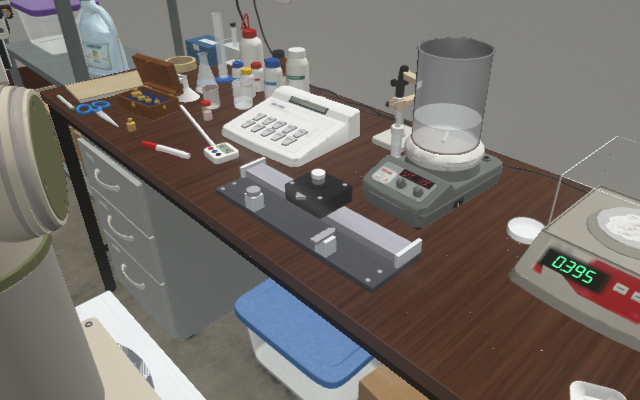

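The top view shows the carriage at about (297,193) with its tooth at about (295,211). The pointer is at about (333,228), on the -y side, and the nut at about (258,222). I'll zoom in on both cameras.

```bash
python3 - <<'E'
import cv2,numpy as np
a=cv2.imread("pics/top0.png")[170:245,210:390];b=cv2.imread("pics/scene0.png")[155:275,210:390]
a=cv2.resize(a,None,fx=4,fy=4,interpolation=cv2.INTER_CUBIC);b=cv2.resize(b,None,fx=2.3,fy=2.3,interpolation=cv2.INTER_CUBIC)
b=cv2.copyMakeBorder(b,0,0,0,a.shape[1]-b.shape[1],0)
cv2.imwrite("pics/z0.png",np.vstack([a,b]))
E
```

```text
(no output)
```

View pics/z0.png

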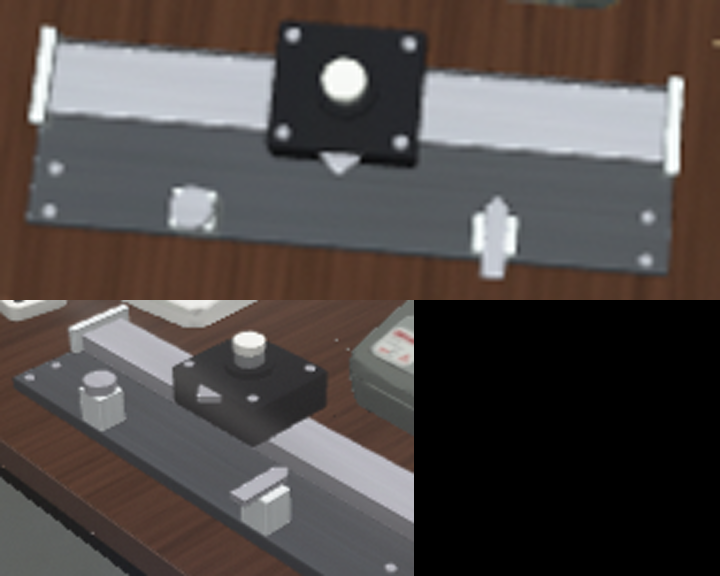

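The crop shows the tooth tip at about (339,175), the pointer tip at about (498,196) and the vial cap at about (344,78). In full-image pixels the tooth is (294.8,213.8) and the pointer (334.5,219.0).

```bash
cat > h.py <<'E'
import numpy as np
def ray(n,u,v,z):
    d=np.load(f"{n}.npz");K,E=d["K"],d["E"];R,t=E[:3,:3],E[:3,3]
    c=-R.T@t;r=R.T@np.linalg.solve(K,[u,v,1]);return c+r*(z-c[2])/r[2]
E
python3 - <<'E'
from h import ray
T=lambda u,v,z:ray("top",210+u/4,170+v/4,z).round(4)
S=lambda u,v,z:ray("scene",210+u/2.3,155+(v-300)/2.3,z).round(4)
for n,a in dict(tooth=(339,175,.059),ptr=(498,196,.045),cap=(344,78,.089),nut=(193,207,.051),guideL=(50,115,.028),guideR=(665,160,.028),baseL=(30,222,.012),baseR=(667,271,.012),blkTL=(278,22,.064),blkTR=(428,33,.064),blkBL=(270,150,.064),blkBR=(418,158,.064)).items(): print(n,T(*a))
print("scene tooth",S(199,402,.059),"ptr",S(288,470,.045),"cap",S(249,340,.089))
E
```

```text
tooth [0.4503 0.0817 0.059 ]
ptr [ 0.449  -0.0135  0.045 ]
cap [0.5024 0.0827 0.089 ]
nut [0.424  0.1666 0.051 ]
guideL [0.4751 0.2661 0.028 ]
guideR [ 0.4838 -0.1144  0.028 ]
baseL [0.4098 0.2728 0.012 ]
baseR [ 0.4176 -0.1224  0.012 ]
blkTL [0.5385 0.1281 0.064 ]
blkTR [0.5405 0.0376 0.064 ]
blkBL [0.4604 0.1235 0.064 ]
blkBR [0.4641 0.036  0.064 ]
scene tooth [0.4515 0.0791 0.059 ] ptr [ 0.452 -0.013  0.045] cap [0.5042 0.0814 0.089 ]
```

The rail is yawed by about -1.2°. The tooth has to travel about 94 mm towards -y, so I push on the block's +y face, which is near y = 0.127, x = 0.501.

```bash
python3 -m inch '[24,-30,0,5,0, 48,-60,0,10,0, 72,-90,0,15,0, 96,-120,0,19.7,0, 120,-150,0,19.7,0, 144,-180,0,19.7,0, 168,-210,0,19.7,0, 192,-240,0,19.7,0, 216,-270,0,19.7,0, 240,-300,0,19.7,0]'
python3 -m inch '[24,-30,0,0,0, 48,-55,0,0,0, 71,-80,0,0,0, 71,-90,0,0,0, 71,-90,-30,0,0, 71,-90,-60,0,0, 71,-90,-90,0,0, 71,-90,-105,0,0, 71,-90,-105,0,0]'
python3 - <<'E'
from plant import read_camera
import cv2
cv2.imwrite("pics/w1.png",cv2.resize(read_camera("top")["image"][150:250,200:400],None,fx=3,fy=3,interpolation=2))
E
```

```text
t: 0.93
tool_pos: [0.4309, 0.2672, 0.2183]
orientation: [0.033, -3.141, 0.0]
force: [0.3, 0.4, -0.1]
opening: 0.031
gripper_force: 0.0
t: 1.68
tool_pos: [0.4975, 0.1783, 0.1085]
orientation: [0.033, -3.133, 0.003]
force: [-0.1, -0.3, -0.6]
opening: -0.0
gripper_force: 0.0
```

View pics/w1.png

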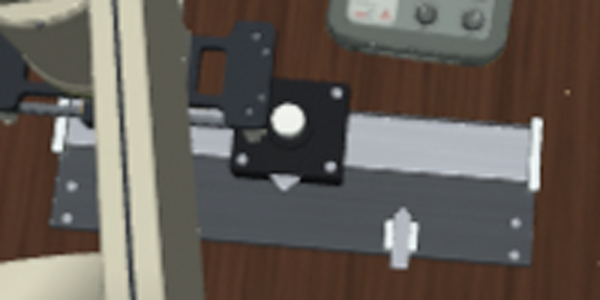

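The gripper is left of the block, its body is above the vial's height, and the tooth and pointer are both still visible. Next I lower the tool and creep to contact.

```bash
python3 -m inch '[0,0,-25,0,0, 2,0,-50,0,0, 2,0,-61,0,0, 2,0,-61,0,0, 2,-6,-61,0,0, 2,-12,-61,0,0, 2,-16,-61,0,0, 2,-18,-61,0,0, 2,-20,-61,0,0, 2,-20,-61,0,0]'
python3 -m inch '[0,-2,0,0,0, 0,-4,0,0,0, 0,-6,0,0,0, 0,-8,0,0,0, 0,-8,0,0,0]'
python3 -m inch '[0,-2,0,0,0, 0,-4,0,0,0, 0,-6,0,0,0, 0,-8,0,0,0, 0,-8,0,0,0]'
```

```text
t: 2.57
tool_pos: [0.5038, 0.1586, 0.0533]
orientation: [-0.032, 3.14, 0.0]
force: [-0.0, 0.4, 0.5]
opening: 0.0003
gripper_force: 0.0
t: 2.98
tool_pos: [0.5033, 0.1507, 0.0525]
orientation: [0.033, -3.141, 0.0]
force: [0.7, 0.4, 0.2]
opening: 0.0009
gripper_force: 0.0
t: 3.4
tool_pos: [0.5033, 0.1429, 0.0526]
orientation: [0.033, -3.141, -0.001]
force: [-0.2, 0.2, -0.0]
opening: 0.0003
gripper_force: 0.3
```

```bash
python3 -m inch '[0,0,-6,0,0, 0,-2,-6,0,0, 0,-4,-6,0,0, 0,-6,-6,0,0, 0,-6,-6,0,0]'
python3 -m inch '[0,-2,0,0,0, 0,-4,0,0,0, 0,-6,0,0,0, 0,-8,0,0,0, 0,-10,0,0,0, 0,-10,0,0,0]'
```

```text
t: 3.82
tool_pos: [0.5037, 0.1377, 0.0463]
orientation: [-0.033, 3.14, 0.002]
force: [3.4, 5.2, -2.5]
opening: 0.0001
gripper_force: 2.3
t: 4.32
tool_pos: [0.5038, 0.1277, 0.0464]
orientation: [-0.033, 3.14, 0.002]
force: [3.3, 4.7, -2.9]
opening: 0.0004
gripper_force: 2.3
```

In contact at about 5 N. I'll keep tapping, then look.

```bash
python3 -m inch '[0,-3,0,0,0, 0,-6,0,0,0, 0,-9,0,0,0, 0,-12,0,0,0, 0,-15,0,0,0, 0.5,-18,0,0,0, 0.5,-20,0,0,0, 0.5,-20,0,0,0]'
python3 -m inch '[0,-3,0,0,0, 0,-6,0,0,0, 0,-9,0,0,0, 0,-12,0,0,0, 0,-15,0,0,0, 0.5,-18,0,0,0, 0.5,-20,0,0,0, 0.5,-20,0,0,0]'
python3 -m inch '[0,-3,0,0,0, 0,-6,0,0,0, 0,-9,0,0,0, 0,-12,0,0,0, 0,-15,0,0,0, 0.5,-18,0,0,0, 0.5,-20,0,0,0, 0.5,-20,0,0,0]'
python3 - <<'E'
from plant import read_camera
import cv2,numpy as np
a=cv2.resize(read_camera("top")["image"][180:240,280:380],None,fx=6,fy=6,interpolation=2)
b=cv2.resize(read_camera("scene")["image"][175:265,270:370],None,fx=2.5,fy=2.5,interpolation=2)
b=cv2.copyMakeBorder(b,0,0,0,600-b.shape[1],0)
cv2.imwrite("pics/z2.png",np.vstack([a,b]))
E
```

```text
t: 4.98
tool_pos: [0.504, 0.1077, 0.0463]
orientation: [-0.033, 3.141, 0.002]
force: [2.2, 4.8, -1.3]
opening: 0.0002
gripper_force: 2.1
t: 5.65
tool_pos: [0.5043, 0.0877, 0.0463]
orientation: [-0.033, 3.141, 0.002]
force: [0.8, 4.5, -1.5]
opening: 0.0002
gripper_force: 2.2
t: 6.32
tool_pos: [0.5046, 0.0677, 0.0463]
orientation: [0.033, -3.141, -0.002]
force: [-0.1, 3.7, 0.2]
opening: 0.0008
gripper_force: 2.2
```

View pics/z2.png

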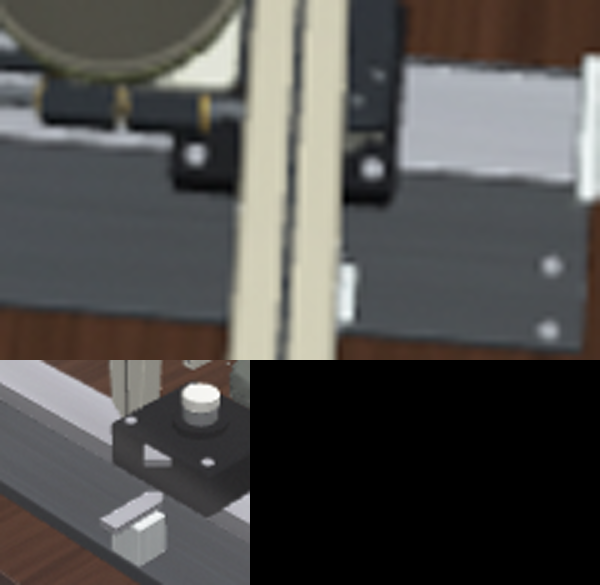

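The top view is hidden by the arm. In the scene crop the tooth tip is at about (145,466) and the pointer tip at about (162,494), so the tooth is still short of the mark.

```bash
python3 - <<'E'
from h import ray
S=lambda u,v,z:ray("scene",270+u/2.5,175+(v-360)/2.5,z).round(4)
print(S(145,466,.059),S(162,494,.045),S(200,390,.089))
print(ray("top",280+373/6,180+167/6,.064),ray("top",280+195/6,180+154/6,.064))
print("old screws",ray("top",210+401/4,170+142/4,.064),ray("top",210+282/4,170+132/4,.064))
E
```

```text
[0.4521 0.0034 0.059 ] [ 0.4521 -0.0119  0.045 ] [0.508  0.0095 0.089 ]
[ 0.47439341 -0.02861279  0.064     ] [0.47277969 0.04166769 0.064     ]
old screws [0.47266279 0.04700334 0.064     ] [0.47182501 0.11770225 0.064     ]
```

About 16–19 mm remains. I'll push 12 mm, then back off and rise clear for an unobstructed look.

```bash
python3 -m inch '[0,-2,0,0,0, 0,-4,0,0,0, 0,-6,0,0,0, 0,-8,0,0,0, 0,-10,0,0,0, 0,-11,0,0,0, 0,-12,0,0,0, 0,-12,0,0,0]'
python3 -m inch '[0,10,0,0,0, 0,40,0,0,0, 0,80,0,0,0, 0,110,0,0,0, 0,110,30,0,0, 0,140,65,0,0, 0,175,65,0,0, 0,200,65,0,0, 0,200,65,0,0]'
python3 - <<'E'
from plant import read_camera
import cv2,numpy as np
a=cv2.resize(read_camera("top")["image"][195:235,290:370],None,fx=7.5,fy=7.5,interpolation=2)
b=cv2.resize(read_camera("scene")["image"][190:250,290:390],None,fx=5,fy=5,interpolation=2)
b=cv2.copyMakeBorder(b,0,0,0,600-b.shape[1],0)
cv2.imwrite("pics/z3.png",np.vstack([a,b]))
E
```

```text
t: 7.08
tool_pos: [0.5048, 0.0556, 0.0463]
orientation: [-0.033, 3.141, 0.002]
force: [1.4, 5.8, -0.4]
opening: 0.0006
gripper_force: 2.6
t: 7.83
tool_pos: [0.5049, 0.2597, 0.1128]
orientation: [-0.038, 3.139, 0.003]
force: [-0.2, 0.9, -0.6]
opening: 0.0005
gripper_force: 0.0
```

View pics/z3.png

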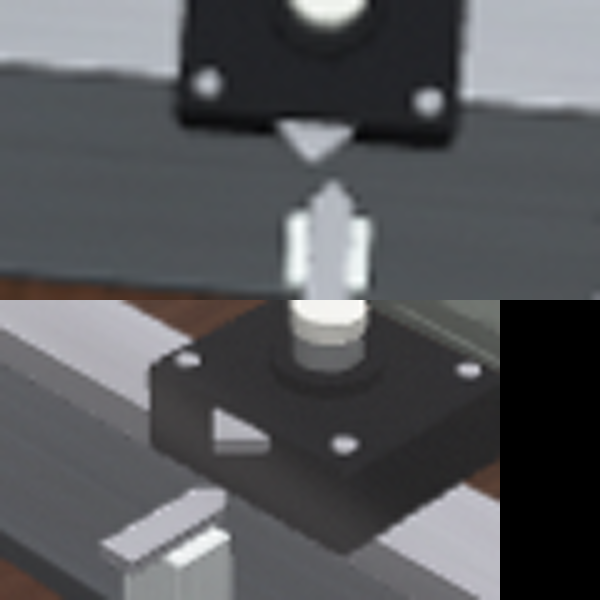

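Both points are clear now. In the top crop the tooth tip is at (314,163) and the pointer tip at (334,180). In the scene crop they're at (214,443) and (224,494).

```bash
python3 - <<'E'
from h import ray
a,b=ray("top",290+314/7.5,195+163/7.5,.059),ray("top",290+334/7.5,195+180/7.5,.045)
c,d=ray("scene",290+214/5,190+143/5,.059),ray("scene",290+224/5,190+194/5,.045)
for p,q in((a,b),(c,d)): print(p,q,p[1]-q[1])
E
```

```text
[ 0.45166347 -0.00639802  0.059     ] [ 0.44900938 -0.01357756  0.045     ] 0.007179532541203924
[ 0.45519863 -0.00436261  0.059     ] [ 0.45174773 -0.01233557  0.045     ] 0.007972959709625305
```

About 7 mm is left. I return by the same path for the last tap, to TCP y ≈ 0.049.

```bash
python3 -m inch '[0,-35,0,0,0, 0,-70,0,0,0, 0,-90,-30,0,0, 0,-90,-65,0,0, 0,-120,-65,0,0, 0,-150,-65,0,0, 0,-175,-65,0,0, 0,-190,-65,0,0, 0,-195,-65,0,0, 0,-195,-65,0,0]'
python3 -m inch '[0,-2,0,0,0, 0,-4,0,0,0, 0,-6,0,0,0, 0,-8,0,0,0, 0,-10,0,0,0, 0,-11,0,0,0, 0,-12,0,0,0, 0,-12,0,0,0]'
python3 -m inch '[0,10,0,0,0, 0,40,0,0,0, 0,80,0,0,0, 0,110,0,0,0, 0,110,30,0,0, 0,140,65,0,0, 0,175,65,0,0, 0,200,65,0,0, 0,200,65,0,0]'
python3 - <<'E'
from plant import read_camera
import cv2,numpy as np
a=cv2.resize(read_camera("top")["image"][195:235,290:370],None,fx=7.5,fy=7.5,interpolation=2)
b=cv2.resize(read_camera("scene")["image"][190:250,290:390],None,fx=5,fy=5,interpolation=2)
b=cv2.copyMakeBorder(b,0,0,0,600-b.shape[1],0)
cv2.imwrite("pics/z4.png",np.vstack([a,b]))
E
```

```text
t: 8.77
tool_pos: [0.5043, 0.0582, 0.0463]
orientation: [0.028, -3.141, 0.001]
force: [0.6, 0.5, 1.1]
opening: 0.0004
gripper_force: 0.0
t: 9.43
tool_pos: [0.5048, 0.0496, 0.0466]
orientation: [-0.035, 3.141, 0.003]
force: [-1.0, 4.3, -0.6]
opening: 0.0004
gripper_force: 2.6
t: 10.18
tool_pos: [0.5048, 0.2535, 0.1131]
orientation: [-0.039, 3.139, 0.004]
force: [0.4, -0.5, -0.1]
opening: 0.0007
gripper_force: 0.0
```

View pics/z4.png

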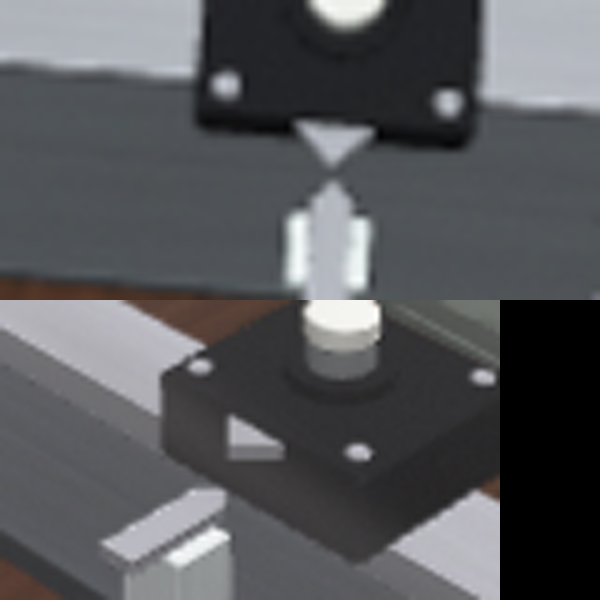

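The tooth tip, top crop (333,167), now stands opposite the pointer tip (333,180), about 1 mm off, and the arm is clear.

```bash
python3 -c "
from plant import job
print(job.close_job())"
```

```text
the job is handed in; nothing more can be done
None
```

The job is handed in: the carriage's tooth stands opposite the pointer tip to within about 1–2 mm by the last camera check. I saw no overrun past the tip, pushed only on the block, and left the arm clear at about 10 s on the clock.

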